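Back out the captive screw of a cast holder and lay the dental cast on its back

TASK

The plaster cast standing in the black holder is locked by the spring-loaded captive screw that reaches over its foot: pull the blue knob straight out along its slanting axis against the spring until the thread can engage, and unscrew it anticlockwise all the way to its stop, so that it stays backed out when let go. Then tip the cast over, away from its toothed side, so that it lies on its flat back on the green pad with the teeth up. Leave the other things on the bench where they are.

Things in the scene. Friction and masses are not known exactly. Their poses are not given: they have to be found in the camera images.
- holder: Fixed black plate, 10 mm thick, x -125 to +50, y -125 to +45 mm in its frame (z up); origin on its underside, below the middle of the standing cast. Green pad, flush: x -45 to +45, y -120 to -20 mm. Post 24 x 34 mm at x = -70, y = 0, up to z = 57 mm, on the side towards the robot (-x).
- screw_mouth (a point): Centre of the outer end face of the slanting aluminium barrel (32 mm diameter, 32 mm long, blue band) on the post, at (-75, 0, 72) mm in the holder's frame. The screw comes out of it along an axis in the holder's x-z plane, leaning 40 degrees from vertical to -x: outward unit vector (-0.643, 0, 0.766).
- knob_grip (a point): Grip point on the axis of the round blue knurled knob (25 mm diameter, 27 over the knurls, 26 mm long; red mark on its end), 11 mm below its outer end. Moves with the knob. Screw in: 27 mm outside the barrel's end, at (-92, 0, 93) mm in the holder's frame. Thinner 10 mm stem below. Free space of 40 mm all round.
- screw_out (a joint): Pull of the screw along its axis, m: 0 in (8 mm tip over the cast's foot), at most 0.019. Spring 6 N + 0.3 N/mm pulls it in. Turns only when out over 11 mm. The thread then holds it: 11 mm at turn 0.3 rad, rising evenly to 15 mm at the stop. Let go before 0.3 rad it springs back in; from 0.4 rad it stays where left. At 15 mm the tip is clear of the cast.
- screw_turn (a joint): Turn of the knob, rad: 0 at the start, growing anticlockwise seen from the knob's outer end (right-hand rule about the outward axis), stop at 2.15. Takes about 0.1 N m; may be let go and gripped afresh on the way.
- cast: Cast to tip: white plate 36 mm thick (y), 64 wide (x), 90 high, round top, on a foot 80 wide, 12 high. Blue gum and teeth on the +y face out to y = 34 mm, z 16 to 68; bare above, z 69 to 90. Flat back: -y face. Origin mid-underside. Stands at the holder's origin, 10 mm up, same axes; 0.25-0.5 kg. Falls to the holder's -y about its bottom edge at y = -18.
- cast_mid (a point): Point on the cast, 45 mm above its origin in the middle of the plate.
- tray: Yellow instrument tray 190 x 120 x 28 mm, fixed, origin in the middle of its underside.
- knife: Wax knife with red handle, 160 mm, lies in the tray. Bystander.
- brush: Brush, 150 mm, lies in the tray. Bystander.
- jar: White jar with blue cap, 44 mm diameter, 48 mm high, on the table on the holder's far side (+x). Origin at its foot. Bystander.
- tweezer_case: Black flat case 130 x 35 x 16 mm, on the table on the holder's +y side. Origin in the middle of its underside. Bystander.
- bowl: Green mixing bowl, 110 mm diameter, 60 mm high, far left. Bystander.
- old_cast: Another cast like it, lying on its back, 52 mm high, on the table on the near side (-x) of the tray. Bystander.
- can: Orange jar-like can with a white label, 48 mm diameter, 65 mm high, near the table's middle. Bystander.
Mind the look-alikes: they are no part of the job. Leave any orange or yellow look-alike of the holder alone.

How it is judged:
On the way, in this order (a step that is already met when the one before it is completed fails the run):
1. the screw is pulled out against its spring, clear of its locked position (value of joint screw_out above 0.0105 m), for 0.1 s.
2. the screw is unscrewed to its stop and the thread alone holds it out, the knob let go, the cast still standing (value of joint screw_turn above 1.85 rad and value of joint screw_out above 0.0115 m and contact force between holder and the fingers below 0.2 N and angle between cast's own z axis and vertical below 0.3 rad), for 0.2 s.
At the end, for the whole second after the job is handed in: The screw holds itself backed out: turned over 1.85 rad (stop 2.15), over 11.5 mm out. The cast lies still on its flat back on the holder's plate, teeth up within 0.15 rad, its middle (cast_mid) in the holder's frame at x within 35 mm of 0, y -105 to -35 mm, z 22 to 34 mm (value of joint screw_turn above 1.85 rad and value of joint screw_out above 0.0115 m and angle between cast's own y axis and vertical below 0.15 rad and x of cast_mid in the frame of holder between -0.035 and 0.035 m and y of cast_mid in the frame of holder between -0.105 and -0.035 m and z of cast_mid in the frame of holder between 0.022 and 0.034 m and linear speed of cast below 0.02 m/s); the robot touches nothing.
It fails at once if the cast is tipped before the screw is unscrewed (angle between cast's own z axis and vertical above 0.35 rad and value of joint screw_turn below 1.7 rad).
It fails at once if another thing on the bench is moved more than 30 mm (distance of any of knife, brush, jar, tweezer_case, bowl, old_cast, can from where it was at the start of the episode above 0.03 m).
It also fails if it takes over 54 s, if anything falls off the work surface, if the arm or the gripper's body presses on something with over 40 N, if the wrist force passes 120 N, or if a joint passes its speed limit or range.

ROBOT

A 6-joint arm with a two-finger parallel gripper is mounted at the origin on the work surface. World frame = base frame: x ahead of the robot, y to its left, z up, the work surface at z = 0. Lengths are in m, angles in rad, forces in N, time in s.
With the tool pointing down it reaches from about 0.35 to 0.775 m from the base axis. Payload 5.5 kg.
Tool frame: the origin (TCP) lies on the mounting face of the last link; the fingertips stand 173 mm ahead of it and the grasp point (between the pads) lies 155 mm ahead of it; z points along the fingers, y is the direction in which the jaws open and shut (so a half turn about z gives the same grasp; the last joint's range is limited). The gripper opens to 85 mm and grips with 20 to 120 N. Pads are 22 mm wide; open, the fingers measure 114 mm over their backs; the gripper's body (76 mm by 85 mm) begins 54 mm behind the grasp point. The pads swing forward as they close: fully open they stand 13 mm farther back than shut.
Start: joints at [-1.477, 0.313, 0.046, 1.304, 0, 1.431], TCP at [0.133, -0.559, 0.405] pointing down, gripper open.
Joint ranges: [-2.76, 2.76], [-0.86, 1.69], [-1.03, 1.26], [-2.2, 2.34], [-1.47, 1.5], [-3.14, 3.14]. Speed limits (rad/s): [2.57, 2.57, 3.14, 3.14, 3.14, 3.14].

INTERFACE

Orientations are given as a unit quaternion [w, x, y, z].
In Python, from workcell import get_state, eyes, env gives the robot as it stands. The module is installed in compiled form; this text tells all that it offers.
- The arm moves only by the tool carry_out, never from a script. Its argument "motion" is a list of rows, each an object of numbers: "jaw": the opening, from -1 (shut) to 1 (fully open); "tx", "ty", "tz": the shift along the tool's x, y, z in cm; "wx", "wy", "wz": the turn, a rotation vector about the tool's x, y, z in degrees. In form: [{"jaw": .., "tx": .., "ty": .., "tz": .., "wx": .., "wy": .., "wz": ..}, ...]. A call has 1 to 20 rows; each row shifts and turns the commanded pose from where the row before left it, along the tool's axes as they then stand; what a row does not reach is not made up. A row lasts 1/8 s, in which the tool goes at most 62.5 mm and 10.7 degrees, less where a joint would pass 70% of its speed; a pose out of reach is approached as far as the arm can. A call with a gripper value outside its range is refused whole. The fingers move at their own pace and stop on an object; "force" is the grip in N (left out, the last holds). Time passes only in rows, so rows that do not move let the fingers close. It gives the time, the measured TCP pose, the force and the opening at its end, in the units of the state.
- get_state(): the state, without advancing time (a new reading comes with each control period).
- eyes.read_camera(name): name is "scene" or "side" or "wrist"; returns the picture (384x512x3 uint8, blue, green, red); there is no depth.
- eyes.calibration(name): a dict with "K" (3x3 intrinsics, pixels), "camera_from_world" (4x4, takes a point from world to camera coordinates). Camera axes: x right, y up, looking along -z (the intrinsics and any distortion apply to the point x, -y, -z); pixel columns grow to the right and rows downward; lengths in m; the calibration is good to about 2 mm. A picture is of the moment at which its call begins: read the wrist's pose just before it. calibration takes no time and is no camera call; for the wrist camera it gives the pose at the moment of the call.
- env.hand_in(): hands the job in, once; it reports no verdict.
The state is a dict: "clock": time; "joint_pos": joint angles; "qvel": joint speeds; "tau": joint torques, N m; "tcp_pos": TCP position; "orientation": TCP orientation; "wrist_force": force on the tool from outside, world axes, zero at the start; "ft_torque": the same for the moment, N m; "finger_gap": finger opening in m.
Only numpy, scipy, OpenCV 4.12 (cv2) and the standard library are available. Lean on these libraries where they do the work, as an engineer would, in place of code of your own. Each camera call takes 0.05 s, during which the arm holds its last target.

## Working session

There is one attempt and no reset: what is moved stays moved. The work goes in short steps, Python scripts to look and compute and a tool call to move; the robot and the scene stay as the last step left them, time stands still between calls to the robot, and variables do not carry over. Pictures are saved under pics/ and viewed, and the job is handed in when it is done.

Besides the shell and the picture viewer there is one more tool, called after "Request:" by a JSON object that holds its "name" and its "arguments", one argument or row to a line. carry_out: Moves the arm, as the interface text tells. Its arguments: {"type":"object","properties":{"motion":{"type":"array"},"force":{"type":"number"}},"required":["motion"]}

```bash
mkdir -p pics; python3 - <<'E'
from workcell import get_state, eyes, env
import cv2
s=get_state();print(s)
for n in ("scene","side","wrist"):
    im=eyes.read_camera(n);cv2.imwrite(f"pics/a_{n}.png",im)
    c=eyes.calibration(n);print(n,c)
E
```

```text
{'clock': 0.0, 'joint_pos': array([-1.47658989e+00,  3.13996723e-01,  4.49933894e-02,  1.30360040e+00,
       -1.18935181e-05,  1.43118599e+00]), 'qvel': array([-8.44036715e-05, -5.91895417e-05,  2.26642418e-03, -1.87181853e-04,
        1.95887500e-05, -1.11030290e-03]), 'tau': array([-2.37613443e-03, -4.80624712e+01,  2.98537266e+01,  1.94753014e-02,
       -5.88799708e-05,  7.10987791e-06]), 'tcp_pos': array([ 0.13318791, -0.55916272,  0.40381657]), 'orientation': array([-9.03606133e-04,  9.93173589e-01,  1.16642214e-01,  1.45688568e-05]), 'wrist_force': array([-0.13397056, -0.02110948,  0.32580995]), 'ft_torque': array([ 0.02812197, -0.00709874, -0.0118389 ]), 'finger_gap': 0.08546497929125639}
scene {'K': array([[377.9144883 ,   0.        , 255.9491933 ],
       [  0.        , 377.9144883 , 192.21894591],
       [  0.        ,   0.        ,   1.        ]]), 'camera_from_world': array([[-0.09291713,  0.99560269, -0.01190374, -0.05507535],
       [-0.63685133, -0.05023719,  0.76934817,  0.2429047 ],
       [ 0.7653671 ,  0.07906654,  0.63871879, -1.32916553],
       [ 0.        ,  
[... 207 characters left out ...]
'camera_from_world': array([[-0.81658874, -0.57706403, -0.01341414,  0.44778942],
       [ 0.42271321, -0.61367258,  0.66687293, -0.19941938],
       [-0.39306027,  0.53889059,  0.74505071, -0.94063954],
       [ 0.        ,  0.        ,  0.        ,  1.        ]])}
wrist {'K': array([[281.69319288,   0.        , 260.64608725],
       [  0.        , 281.69319288, 188.77873149],
       [  0.        ,   0.        ,   1.        ]]), 'camera_from_world': array([[ 0.23231848, -0.97263735, -0.00217063, -0.57365389],
       [ 0.92236061,  0.22101682, -0.31686349,  0.04164769],
       [ 0.30867301,  0.07161114,  0.94846867, -0.37976951],
       [ 0.        ,  0.        ,  0.        ,  1.        ]])}
```

View pics/a_scene.png

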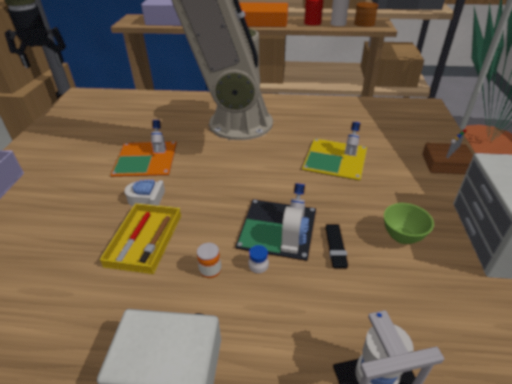

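View pics/a_side.png

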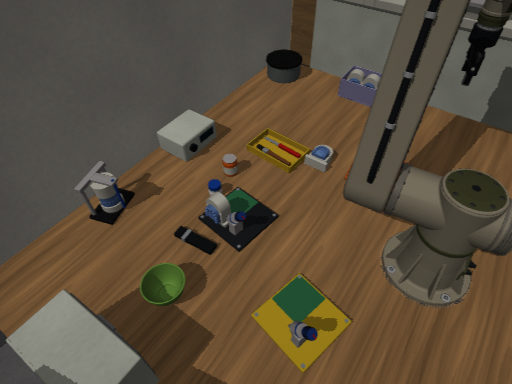

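View pics/a_wrist.png

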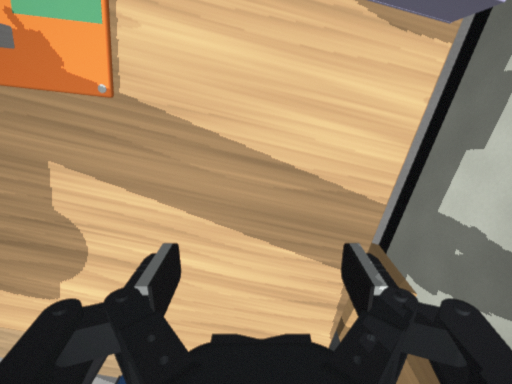

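The black holder is at scene (278,228) and side (238,217). Knob candidates in the scene picture:
- **Black holder:** knob at (299,190).
- **Orange holder:** knob at (157,127).
- **Yellow holder:** knob at (354,128).
- **Jar cap:** blue, at (258,253).

By the description I choose (299,190), and I'll check it in close crops.

```bash
python3 - <<'E'
import cv2,numpy as np
a=cv2.imread('pics/a_scene.png')[170:280,225:365]; b=cv2.imread('pics/a_side.png')[165:260,165:295]
a=cv2.resize(a,None,fx=5,fy=5,interpolation=cv2.INTER_CUBIC);b=cv2.resize(b,None,fx=6,fy=6,interpolation=cv2.INTER_CUBIC)
cv2.imwrite('pics/b_scene.png',a);cv2.imwrite('pics/b_side.png',b)
E
```

```text
(no output)
```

View pics/b_scene.png

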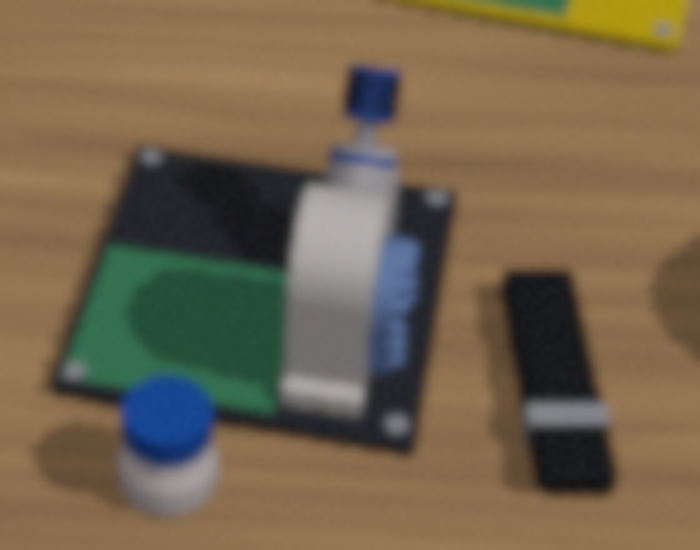

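View pics/b_side.png

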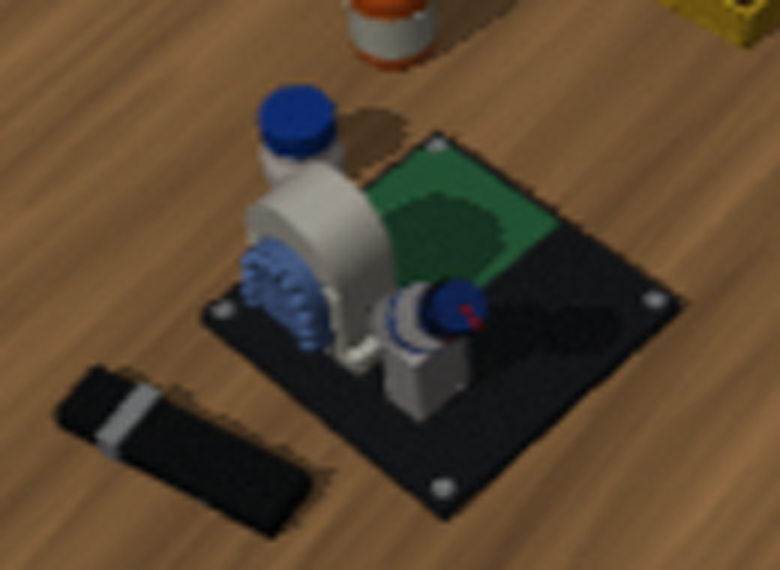

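Both crops confirm it: blue knob on a post with a blue band, on a black plate, with a standing cast. The bolts, pad and knob are visible in both views. Next I triangulate the bolts and the knob and fit the frame.

```bash
cat > h.py <<'E'
import numpy as np,cv2
from scipy.spatial.transform import Rotation as R
def P(c):
    K=c['K'];F=np.diag([1,-1,-1.])
    return K@F@c['camera_from_world'][:3]
def tri(ca,pa,cb,pb):
    X=cv2.triangulatePoints(P(ca),P(cb),np.float64(pa).reshape(2,1),np.float64(pb).reshape(2,1))
    return (X[:3]/X[3]).ravel()
def proj(c,X):
    q=P(c)@np.append(X,1);return q[:2]/q[2]
def plane(c,p,z):
    T=c['camera_from_world'];Rw=T[:3,:3];o=-Rw.T@T[:3,3]
    d=np.linalg.inv(c['K'])@[p[0],p[1],1];d=Rw.T@(d*[1,-1,-1]);return o+d*(z-o[2])/d[2]
E
python3 - <<'E'
from h import *
from workcell import eyes,get_state
cs,cd=eyes.calibration('scene'),eyes.calibration('side')
S=lambda x,y:((x+.5)/5-.5+225,(y+.5)/5-.5+170)
D=lambda x,y:((x+.5)/6-.5+165,(y+.5)/6-.5+165)
prs={'mm':((151,157),(655,299)),'mp':((437,198),(443,488)),'pm':((75,370),(437,143)),'pp':((397,424),(224,310)),'knobc':((372,96),(455,306)),'jarcap':((168,405),(297,115))}
for k,(a,b) in prs.items():
    X=tri(cs,S(*a),cd,D(*b)); print(k,X.round(4),plane(cs,S(*a),.0115).round(4),plane(cd,D(*b),.0115).round(4))
E
```

```text
mm [0.4228 0.0911 0.011 ] [0.4242 0.092  0.0115] [0.4225 0.0901 0.0115]
mp [0.4428 0.2397 0.0107] [0.4443 0.2403 0.0115] [0.4422 0.2391 0.0115]
pm [0.5761 0.0701 0.0121] [0.5765 0.0712 0.0115] [0.5764 0.068  0.0115]
pp [0.596  0.2187 0.0109] [0.597  0.2194 0.0115] [0.5955 0.2181 0.0115]
knobc [0.4617 0.2008 0.0916] [0.3644 0.2069 0.0115] [0.5021 0.1505 0.0115]
jarcap [0.6262 0.119  0.0479] [0.5942 0.116  0.0115] [0.6513 0.0947 0.0115]
```

```bash
cat >> h.py <<'E'
yaw=np.deg2rad(-7.72); O=np.array([.5519,.1895,0.])
RH=R.from_euler('z',yaw).as_matrix()
def hw(p): return O+RH@np.array(p,float)
def toh(X): return RH.T@(np.array(X)-O)
OUT=np.array([-.643,0,.766]);OUT/=np.linalg.norm(OUT)
def Rt(k,tilt=40):  # tool orientation world; tilt 40 = along screw axis
    t=np.deg2rad(tilt); z=np.array([np.sin(t),0,-np.cos(t)]); y=np.array([0,1.,0]); x=np.cross(y,z)
    return RH@np.c_[x,y,z]@R.from_euler('z',k,degrees=True).as_matrix()
def cur(s):
    q=s['orientation'];return s['tcp_pos'],R.from_quat([q[1],q[2],q[3],q[0]]).as_matrix()
def rel(s,p,Rg):
    "shift (cm) in the current tool frame and rotvec (deg)"
    p0,R0=cur(s);return (R0.T@(p-p0)*100).round(2),np.rad2deg(R.from_matrix(R0.T@Rg).as_rotvec()).round(1)
E
python3 - <<'E'
from h import *
from workcell import get_state
s=get_state()
g=hw([-92,0,93]) if 0 else hw([-.092,0,.093]);o=RH@OUT
print('grip',g,'pre',g+o*.205)
print(rel(s,g+o*.205,Rt(65)))
p0,R0=cur(s); R1=R0@R.from_euler('z',-94,degrees=True).as_matrix()
for w in ([.42,-.2,.40],[.37,.17,.36]): print(w,(R1.T@(np.array(w)-p0)*100).round(2))
print(Rt(65,0).round(3),R1.round(3))
E
```

```text
grip [0.46073385 0.20185855 0.093     ] pre [0.33012696 0.21956372 0.25001391]
(array([ 37.2 , -71.17,  15.51]), array([-41.5,  16.6, -89.7]))
[0.42, -0.2, 0.4] [25.7  38.11  0.45]
[0.37, 0.17, 0.36] [62.5 44.4  4.5]
[[-0.297  0.955  0.   ]
 [ 0.955  0.297  0.   ]
 [ 0.     0.    -1.   ]] [[-0.299  0.954 -0.   ]
 [ 0.954  0.299  0.001]
 [ 0.001  0.    -1.   ]]
```

Request:
{"name": "carry_out", "arguments": {
  "motion": [
    {"jaw": 0.1, "wz": -10.4},
    {"jaw": 0.1, "wz": -10.4},
    {"jaw": 0.1, "wz": -10.4},
    {"jaw": 0.1, "wz": -10.4},
    {"jaw": 0.1, "wz": -10.4},
    {"jaw": 0.1, "wz": -10.5},
    {"jaw": 0.1, "wz": -10.5},
    {"jaw": 0.1, "wz": -10.5},
    {"jaw": 0.1, "wz": -10.5},
    {"tx": 3.2, "ty": 4.8},
    {"tx": 3.2, "ty": 4.8},
    {"tx": 3.2, "ty": 4.8},
    {"tx": 3.2, "ty": 4.8},
    {"tx": 3.2, "ty": 4.8},
    {"tx": 3.2, "ty": 4.8},
    {"tx": 3.2, "ty": 4.7},
    {"tx": 3.2, "ty": 4.7},
    {"wz": 0}
  ]
}}

```text
invalid input at $.motion[0]: expected keys jaw, tx, ty, tz, wx, wy, wz
```

```bash
python3 - <<'E'
from h import *
from workcell import get_state
s=get_state();print(s['clock'],s['joint_pos'].round(3),s['finger_gap'],s['tcp_pos'])
g=hw([-.092,0,.093]);o=RH@OUT
for w in ([.37,.17,.36],g+o*.215): print(rel(s,np.array(w),Rt(65)))
E
```

```text
0.15 [-1.477  0.314  0.045  1.304 -0.     1.431] 0.0853662304571309 [ 0.13319202 -0.5592161   0.40400938]
(array([ 39.93, -65.44,   4.5 ]), array([-41.5,  16.6, -89.7]))
(array([ 36.6 , -71.41,  14.74]), array([-41.5,  16.6, -89.7]))
```

All keys are required in every row.

Request:
{"name": "carry_out", "arguments": {
  "motion": [
    {"jaw": 0.1, "tx": 0, "ty": 0, "tz": 0, "wx": 0, "wy": 0, "wz": -10.4},
    {"jaw": 0.1, "tx": 0, "ty": 0, "tz": 0, "wx": 0, "wy": 0, "wz": -10.4},
    {"jaw": 0.1, "tx": 0, "ty": 0, "tz": 0, "wx": 0, "wy": 0, "wz": -10.4},
    {"jaw": 0.1, "tx": 0, "ty": 0, "tz": 0, "wx": 0, "wy": 0, "wz": -10.4},
    {"jaw": 0.1, "tx": 0, "ty": 0, "tz": 0, "wx": 0, "wy": 0, "wz": -10.4},
    {"jaw": 0.1, "tx": 0, "ty": 0, "tz": 0, "wx": 0, "wy": 0, "wz": -10.5},
    {"jaw": 0.1, "tx": 0, "ty": 0, "tz": 0, "wx": 0, "wy": 0, "wz": -10.5},
    {"jaw": 0.1, "tx": 0, "ty": 0, "tz": 0, "wx": 0, "wy": 0, "wz": -10.5},
    {"jaw": 0.1, "tx": 0, "ty": 0, "tz": 0, "wx": 0, "wy": 0, "wz": -10.5},
    {"jaw": 0.1, "tx": 3.2, "ty": 4.8, "tz": 0, "wx": 0, "wy": 0, "wz": 0},
    {"jaw": 0.1, "tx": 3.2, "ty": 4.8, "tz": 0, "wx": 0, "wy": 0, "wz": 0},
    {"jaw": 0.1, "tx": 3.2, "ty": 4.8, "tz": 0, "wx": 0, "wy": 0, "wz": 0},
    {"jaw": 0.1, "tx": 3.2, "ty": 4.8, "tz": 0, "wx": 0, "wy": 0, "wz": 0},
    {"jaw": 0.1, "tx": 3.2, "ty": 4.8, "tz": 0, "wx": 0, "wy": 0, "wz": 0},
    {"jaw": 0.1, "tx": 3.2, "ty": 4.8, "tz": 0, "wx": 0, "wy": 0, "wz": 0},
    {"jaw": 0.1, "tx": 3.2, "ty": 4.7, "tz": 0, "wx": 0, "wy": 0, "wz": 0},
    {"jaw": 0.1, "tx": 3.2, "ty": 4.7, "tz": 0, "wx": 0, "wy": 0, "wz": 0},
    {"jaw": 0.1, "tx": 0, "ty": 0, "tz": 0, "wx": 0, "wy": 0, "wz": 0}
  ]
}}

```text
clock: 2.4
tcp_pos: [0.4228, -0.1977, 0.4045]
orientation: [-0.0, 0.589, 0.808, 0.0]
wrist_force: [-1.1, 0.1, -0.5]
finger_gap: 0.047
```

```bash
python3 - <<'E'
from h import *
from workcell import get_state
s=get_state();print(s['clock'],s['joint_pos'].round(3),s['finger_gap'],s['tcp_pos'])
g=hw([-.092,0,.093]);o=RH@OUT
for w in ([.37,.17,.36],g+o*.215): print(rel(s,np.array(w),Rt(65)))
E
```

```text
2.4 [-6.100e-01  1.040e-01 -2.180e-01  1.249e+00  1.000e-03  6.510e-01] 0.04696900319180847 [ 0.42277674 -0.19773375  0.40451279]
(array([36.63,  6.21,  4.48]), array([-36.2, -17.1,   0.5]))
(array([42.83,  3.34, 14.71]), array([-36.2, -17.1,   0.5]))
```

Request:
{"name": "carry_out", "arguments": {
  "motion": [
    {"jaw": 0.1, "tx": 5.23, "ty": 0.89, "tz": 0.5, "wx": 0, "wy": 0, "wz": 0},
    {"jaw": 0.1, "tx": 5.23, "ty": 0.89, "tz": 0.5, "wx": 0, "wy": 0, "wz": 0},
    {"jaw": 0.1, "tx": 5.23, "ty": 0.89, "tz": 0.5, "wx": 0, "wy": 0, "wz": 0},
    {"jaw": 0.1, "tx": 5.23, "ty": 0.89, "tz": 0.5, "wx": 0, "wy": 0, "wz": 0},
    {"jaw": 0.1, "tx": 5.23, "ty": 0.89, "tz": 0.5, "wx": 0, "wy": 0, "wz": 0},
    {"jaw": 0.1, "tx": 5.23, "ty": 0.89, "tz": 0.5, "wx": 0, "wy": 0, "wz": 0},
    {"jaw": 0.1, "tx": 5.23, "ty": 0.89, "tz": 0.5, "wx": 0, "wy": 0, "wz": 0},
    {"jaw": 0.1, "tx": 0, "ty": 0, "tz": 0, "wx": -9, "wy": -4.3, "wz": 0.1},
    {"jaw": 0.1, "tx": 0, "ty": 0, "tz": 0, "wx": -9, "wy": -4.3, "wz": 0.1},
    {"jaw": 0.1, "tx": 0, "ty": 0, "tz": 0, "wx": -9, "wy": -4.3, "wz": 0.1},
    {"jaw": 0.1, "tx": 0, "ty": 0, "tz": 0, "wx": -9.2, "wy": -4.2, "wz": 0.1},
    {"jaw": 0.1, "tx": 0, "ty": 0, "tz": 0, "wx": 0, "wy": 0, "wz": 0},
    {"jaw": 0.1, "tx": 0, "ty": 0, "tz": 0, "wx": 0, "wy": 0, "wz": 0}
  ]
}}

```text
clock: 4.03
tcp_pos: [0.3713, 0.1667, 0.3698]
orientation: [0.3, 0.559, 0.756, 0.162]
wrist_force: [-0.7, -0.5, -0.4]
finger_gap: 0.0468
```

```bash
python3 - <<'E'
from h import *
from workcell import get_state,eyes
s=get_state();print(s['clock'],s['joint_pos'].round(3),s['finger_gap'],s['tcp_pos'])
g=hw([-.092,0,.093]);o=RH@OUT
for w in (g+o*.215,g+o*.155): print(rel(s,np.array(w),Rt(65)))
c=eyes.calibration('wrist');cv2.imwrite('pics/c_w.png',eyes.read_camera('wrist'))
for n,p in (('grip',g),('end',g+o*.011),('mouth',hw([-.075,0,.072]))):print(n,proj(c,p).round(1))
import pickle;pickle.dump(c,open('c1.pkl','wb'))
E
```

```text
4.025 [ 0.313 -0.266 -0.782  0.411 -0.286  1.491] 0.0467550816394365 [0.37128231 0.16666766 0.36977874]
(array([ 9.05, -8.32,  5.1 ]), array([-0.3,  0.2, -0.2]))
(array([ 9.07, -8.3 , 11.1 ]), array([-0.3,  0.2, -0.2]))
grip [156.3  82.8]
end [151.   82.3]
mouth [166.8  83.7]
```

View pics/c_w.png

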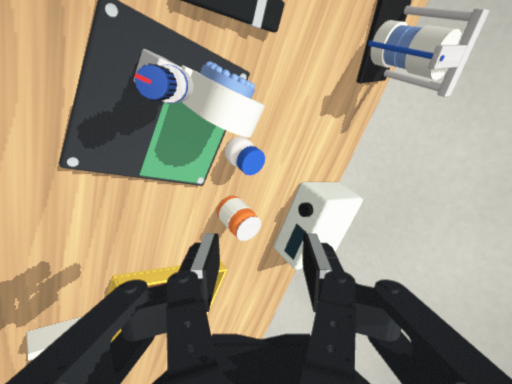

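The knob's end face, with the red mark, is at about (152,82), and my frame predicts (151,82). The fit agrees.

Request:
{"name": "carry_out", "arguments": {
  "motion": [
    {"jaw": 0.1, "tx": 2.26, "ty": -2.08, "tz": 1.27, "wx": 0, "wy": 0, "wz": 0},
    {"jaw": 0.1, "tx": 2.26, "ty": -2.08, "tz": 1.27, "wx": 0, "wy": 0, "wz": 0},
    {"jaw": 0.1, "tx": 2.26, "ty": -2.08, "tz": 1.27, "wx": 0, "wy": 0, "wz": 0},
    {"jaw": 0.1, "tx": 2.27, "ty": -2.08, "tz": 1.27, "wx": 0, "wy": 0, "wz": 0},
    {"jaw": 0.1, "tx": 0, "ty": 0, "tz": 0, "wx": 0, "wy": 0, "wz": 0},
    {"jaw": 0.1, "tx": 0, "ty": 0, "tz": 0, "wx": 0, "wy": 0, "wz": 0}
  ]
}}

```text
clock: 4.82
tcp_pos: [0.3252, 0.2212, 0.2586]
orientation: [0.301, 0.559, 0.755, 0.163]
wrist_force: [-0.1, -0.5, 0.5]
finger_gap: 0.0472
```

```bash
python3 - <<'E'
from h import *
from workcell import get_state,eyes
s=get_state();print(s['clock'],s['joint_pos'].round(3),s['finger_gap'],s['tcp_pos'])
g=hw([-.092,0,.093]);o=RH@OUT
for w in (g+o*.215,g+o*.155): print(rel(s,np.array(w),Rt(65)))
c=eyes.calibration('wrist');im=eyes.read_camera('wrist');cv2.imwrite('pics/d_w.png',im)
for n,p in (('grip',g),('end',g+o*.011),('mouth',hw([-.075,0,.072]))):print(n,proj(c,p).round(1))
import pickle;pickle.dump(c,open('c2.pkl','wb'))
c1=pickle.load(open('c1.pkl','rb'))
for n,cc in (('pics/c_w.png',c1),('pics/d_w.png',c)):
    h=cv2.cvtColor(cv2.imread(n),cv2.COLOR_BGR2HSV)
    r=cv2.inRange(h,(100,140,40),(130,255,255))|cv2.inRange(h,(0,160,80),(6,255,255))|cv2.inRange(h,(174,160,80),(180,255,255))
    k,l,st,ce=cv2.connectedComponentsWithStats(r)
    print([(st[i].tolist(),ce[i].round(1)) for i in range(1,k) if st[i][4]>120])
E
```

```text
4.825 [ 0.522 -0.111 -0.977  0.12  -0.407  1.671] 0.04715363680541118 [0.32524894 0.22124442 0.25859031]
(array([-0.02, -0.19, -0.02]), array([-0. ,  0.2, -0.2]))
(array([ 0.  , -0.19,  5.98]), array([-0. ,  0.2, -0.2]))
grip [259.4 216.1]
end [259.3 222.8]
mouth [259.  201.9]
[([368, 40, 65, 18, 332], array([399.5,  49. ])), ([136, 65, 40, 35, 929], array([155. ,  82.6])), ([237, 147, 28, 28, 567], array([250.5, 160.2]))]
[([424, 99, 79, 29, 417], array([462.7, 113.3])), ([241, 195, 36, 43, 956], array([259.6, 217.4]))]
```

View pics/d_w.png

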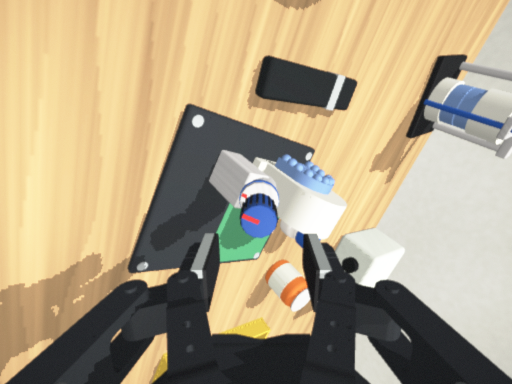

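Request:
{"name": "carry_out", "arguments": {
  "motion": [
    {"jaw": 0.1, "tx": 0, "ty": -0.19, "tz": 1.5, "wx": 0, "wy": 0, "wz": 0},
    {"jaw": 0.1, "tx": 0, "ty": 0, "tz": 1.5, "wx": 0, "wy": 0, "wz": 0},
    {"jaw": 0.1, "tx": 0, "ty": 0, "tz": 1.5, "wx": 0, "wy": 0, "wz": 0},
    {"jaw": 0.1, "tx": 0, "ty": 0, "tz": 1.5, "wx": 0, "wy": 0, "wz": 0},
    {"jaw": 0.1, "tx": 0, "ty": 0, "tz": 0, "wx": 0, "wy": 0, "wz": 0},
    {"jaw": 0.1, "tx": 0, "ty": 0, "tz": 0, "wx": 0, "wy": 0, "wz": 0}
  ]
}}

```text
clock: 5.62
tcp_pos: [0.3613, 0.2148, 0.2115]
orientation: [0.301, 0.559, 0.755, 0.163]
wrist_force: [1.0, 0.1, -0.2]
finger_gap: 0.0469
```

```bash
python3 - <<'E'
from h import *
from workcell import get_state,eyes
s=get_state();print(s['clock'],s['joint_pos'].round(3),s['finger_gap'],s['tcp_pos'],s['wrist_force'])
g=hw([-.092,0,.093]);o=RH@OUT
print(rel(s,g+o*.155,Rt(65)))
im=np.hstack([eyes.read_camera('wrist')[100:384,130:390],cv2.resize(eyes.read_camera('side')[150:244,180:280],None,fx=3,fy=3)[:284]])
cv2.imwrite('pics/e_w.png',im)
E
```

```text
5.625 [ 0.455  0.037 -1.013 -0.088 -0.37   1.612] 0.046922423409440236 [0.36125986 0.21479792 0.21147983] [ 0.97009069  0.08642357 -0.21418201]
(array([0.02, 0.08, 0.02]), array([-0. ,  0.3, -0.2]))Traceback (most recent call last):
  File "<stdin>", line 6, in <module>
    return _nx.concatenate(arrs, 1, dtype=dtype, casting=casting)
           ~~~~~~~~~~~~~~~^^^^^^^^^^^^^^^^^^^^^^^^^^^^^^^^^^^^^^^
ValueError: all the input array dimensions except for the concatenation axis must match exactly, but along dimension 0, the array at index 0 has size 284 and the array at index 1 has size 282
```

```bash
python3 - <<'E'
from h import *
from workcell import eyes
im=np.hstack([eyes.read_camera('wrist')[100:384,130:390],cv2.resize(eyes.read_camera('side')[150:245,180:280],(300,284))])
cv2.imwrite('pics/e_w.png',im)
E
```

```text
(no output)
```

View pics/e_w.png

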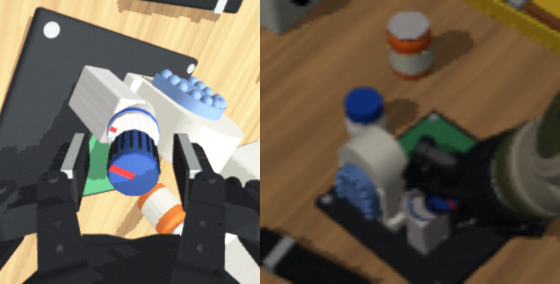

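The knob, at about (134,165) in the left half, is centred between the pads. Closing now.

Request:
{"name": "carry_out", "arguments": {
  "motion": [
    {"jaw": -0.5, "tx": 0, "ty": 0.08, "tz": 0, "wx": 0, "wy": 0, "wz": 0},
    {"jaw": -1, "tx": 0, "ty": 0, "tz": 0, "wx": 0, "wy": 0, "wz": 0},
    {"jaw": -1, "tx": 0, "ty": 0, "tz": 0, "wx": 0, "wy": 0, "wz": 0},
    {"jaw": -1, "tx": 0, "ty": 0, "tz": 0, "wx": 0, "wy": 0, "wz": 0},
    {"jaw": -1, "tx": 0, "ty": 0, "tz": 0, "wx": 0, "wy": 0, "wz": 0},
    {"jaw": -1, "tx": 0, "ty": 0, "tz": 0, "wx": 0, "wy": 0, "wz": 0}
  ],
  "force": 60
}}

```text
clock: 6.58
tcp_pos: [0.3615, 0.2155, 0.2119]
orientation: [0.302, 0.558, 0.755, 0.164]
wrist_force: [-4.7, -0.4, 6.8]
finger_gap: 0.0233
```

```bash
python3 - <<'E'
from h import *
from workcell import get_state,eyes
s=get_state();print(s['clock'],s['joint_pos'].round(3),s['finger_gap'],s['tcp_pos'],s['wrist_force'],s['ft_torque'])
g=hw([-.092,0,.093]);o=RH@OUT
print(rel(s,g+o*.155,Rt(65)))
E
```

```text
6.575 [ 0.456  0.037 -1.012 -0.088 -0.37   1.612] 0.02334339668980591 [0.36153471 0.21553436 0.21187859] [-4.6887837  -0.39387035  6.78476205] [0.03629683 0.46966725 0.039801  ]
(array([-0.03,  0.01,  0.04]), array([ 0.1,  0.2, -0.2]))
```

Request:
{"name": "carry_out", "arguments": {
  "motion": [
    {"jaw": -1, "tx": 0, "ty": 0, "tz": -0.4, "wx": 0, "wy": 0, "wz": 0},
    {"jaw": -1, "tx": 0, "ty": 0, "tz": -0.4, "wx": 0, "wy": 0, "wz": 0},
    {"jaw": -1, "tx": 0, "ty": 0, "tz": -0.4, "wx": 0, "wy": 0, "wz": 0},
    {"jaw": -1, "tx": 0, "ty": 0, "tz": -0.4, "wx": 0, "wy": 0, "wz": 0},
    {"jaw": -1, "tx": 0, "ty": 0, "tz": 0, "wx": 0, "wy": 0, "wz": 0},
    {"jaw": -1, "tx": 0, "ty": 0, "tz": 0, "wx": 0, "wy": 0, "wz": 0}
  ],
  "force": 60
}}

```text
clock: 7.32
tcp_pos: [0.3519, 0.2168, 0.2237]
orientation: [0.301, 0.559, 0.755, 0.163]
wrist_force: [9.6, -0.5, -7.5]
finger_gap: 0.0235
```

```bash
python3 - <<'E'
from h import *
from workcell import get_state,eyes
s=get_state();print(s['clock'],s['joint_pos'].round(3),s['finger_gap'],s['tcp_pos'],s['wrist_force'],s['ft_torque'])
g=hw([-.092,0,.093]);o=RH@OUT
print('f along out',s['wrist_force']@o)
print(rel(s,g+o*.155,Rt(65)))
c=eyes.calibration('wrist')
im=np.hstack([eyes.read_camera('wrist')[100:384,130:390],cv2.resize(eyes.read_camera('side')[150:245,180:280],(300,284))])
cv2.imwrite('pics/f_w.png',im)
E
```

```text
7.325 [ 0.472 -0.003 -1.006 -0.035 -0.379  1.627] 0.023468461668177593 [0.35186818 0.21684245 0.22367164] [ 9.64128993 -0.54194002 -7.4709628 ] [0.2218936  0.16687856 0.2478621 ]
f along out -11.911507814069605
(array([-0.02,  0.  ,  1.57]), array([ 0. ,  0.2, -0.2]))
```

View pics/f_w.png

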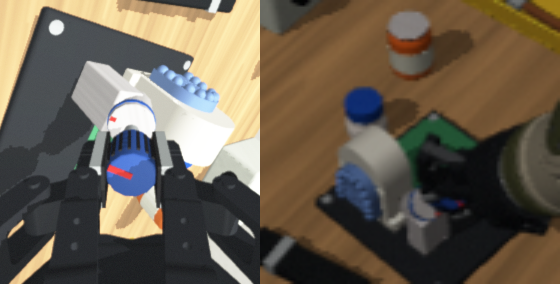

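The pull force is 11.9 N, which fits the spring at about 16 mm. Next I turn the knob anticlockwise, which is −z in the tool frame.

Request:
{"name": "carry_out", "arguments": {
  "motion": [
    {"jaw": -1, "tx": 0, "ty": 0, "tz": 0, "wx": 0, "wy": 0, "wz": -8},
    {"jaw": -1, "tx": 0, "ty": 0, "tz": 0, "wx": 0, "wy": 0, "wz": -8},
    {"jaw": -1, "tx": 0, "ty": 0, "tz": 0, "wx": 0, "wy": 0, "wz": -8},
    {"jaw": -1, "tx": 0, "ty": 0, "tz": 0, "wx": 0, "wy": 0, "wz": -8},
    {"jaw": -1, "tx": 0, "ty": 0, "tz": 0, "wx": 0, "wy": 0, "wz": -8},
    {"jaw": -1, "tx": 0, "ty": 0, "tz": 0, "wx": 0, "wy": 0, "wz": -8},
    {"jaw": -1, "tx": 0, "ty": 0, "tz": 0, "wx": 0, "wy": 0, "wz": 0}
  ],
  "force": 60
}}

```text
clock: 8.3
tcp_pos: [0.3519, 0.2168, 0.2235]
orientation: [0.342, 0.203, 0.917, 0.026]
wrist_force: [8.2, -0.1, -8.2]
finger_gap: 0.0235
```

```bash
python3 - <<'E'
from h import *
from workcell import get_state,eyes
s=get_state();print(s['clock'],s['joint_pos'].round(3),s['finger_gap'],s['wrist_force'],s['ft_torque'])
g=hw([-.092,0,.093]);o=RH@OUT
print('f,m along out',s['wrist_force']@o,s['ft_torque']@o)
print(rel(s,g+o*.171,Rt(17)))
im=np.hstack([eyes.read_camera('wrist')[100:384,130:390],cv2.resize(eyes.read_camera('side')[150:245,180:280],(300,284))])
cv2.imwrite('pics/g_w.png',im)
E
```

```text
8.3 [ 0.472 -0.003 -1.006 -0.035 -0.379  0.788] 0.02347561017834431 [ 8.20851927 -0.08116719 -8.16165466] [0.25108884 0.09729623 0.1783927 ]
f,m along out -11.487900217021188 -0.01493244528348589
(array([-0.03, -0.01, -0.04]), array([-0.2,  0.1, -0.2]))
```

View pics/g_w.png

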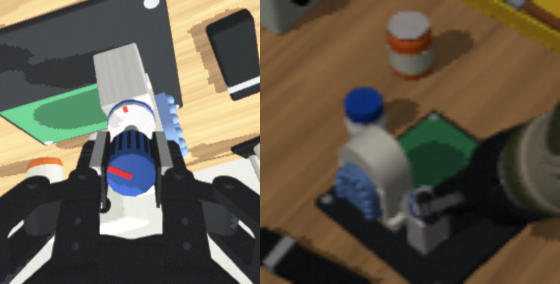

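The red mark keeps its place between the jaws, so the knob is turning with the gripper. I continue.

Request:
{"name": "carry_out", "arguments": {
  "motion": [
    {"jaw": -1, "tx": 0, "ty": 0, "tz": 0, "wx": 0, "wy": 0, "wz": -8},
    {"jaw": -1, "tx": 0, "ty": 0, "tz": 0, "wx": 0, "wy": 0, "wz": -8},
    {"jaw": -1, "tx": 0, "ty": 0, "tz": 0, "wx": 0, "wy": 0, "wz": -8},
    {"jaw": -1, "tx": 0, "ty": 0, "tz": 0, "wx": 0, "wy": 0, "wz": -8},
    {"jaw": -1, "tx": 0, "ty": 0, "tz": 0, "wx": 0, "wy": 0, "wz": -8},
    {"jaw": -1, "tx": 0, "ty": 0, "tz": 0, "wx": 0, "wy": 0, "wz": -8},
    {"jaw": -1, "tx": 0, "ty": 0, "tz": 0, "wx": 0, "wy": 0, "wz": -8},
    {"jaw": -1, "tx": 0, "ty": 0, "tz": 0, "wx": 0, "wy": 0, "wz": -8},
    {"jaw": -1, "tx": 0, "ty": 0, "tz": 0, "wx": 0, "wy": 0, "wz": -8},
    {"jaw": -1, "tx": 0, "ty": 0, "tz": 0, "wx": 0, "wy": 0, "wz": -3},
    {"jaw": -1, "tx": 0, "ty": 0, "tz": 0, "wx": 0, "wy": 0, "wz": 0},
    {"jaw": -1, "tx": 0, "ty": 0, "tz": 0, "wx": 0, "wy": 0, "wz": 0}
  ],
  "force": 60
}}

```text
clock: 9.9
tcp_pos: [0.3519, 0.2166, 0.2236]
orientation: [0.287, -0.397, 0.851, -0.187]
wrist_force: [8.8, -2.0, -7.7]
finger_gap: 0.0235
```

```bash
python3 - <<'E'
from h import *
from workcell import get_state,eyes
s=get_state();print(s['clock'],s['joint_pos'].round(3),s['finger_gap'],s['wrist_force'],s['ft_torque'])
g=hw([-.092,0,.093]);o=RH@OUT
print('f,m along out',s['wrist_force']@o,s['ft_torque']@o)
print(rel(s,g+o*.171,Rt(-58)))
im=np.hstack([eyes.read_camera('wrist')[100:384,130:390],cv2.resize(eyes.read_camera('side')[150:245,180:280],(300,284))])
cv2.imwrite('pics/i_w.png',im)
E
```

```text
9.9 [ 0.472 -0.003 -1.006 -0.035 -0.38  -0.52 ] 0.023533108886916693 [ 8.7826512  -1.95515912 -7.70325939] [ 0.06268754 -0.06653616  0.04592175]
f,m along out -11.664439248130215 -0.01051270279611182
(array([-0.  , -0.01, -0.04]), array([-0.2, -0.2, -0.2]))
```

View pics/i_w.png

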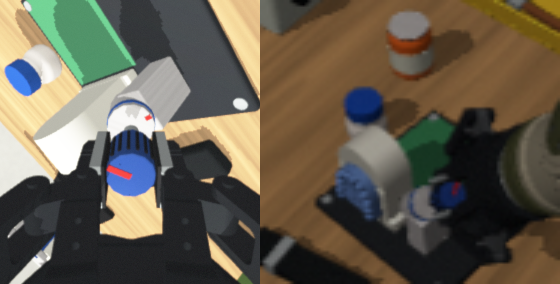

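The mark shows no slip after a 123° turn. I release and back off along the axis.

Request:
{"name": "carry_out", "arguments": {
  "motion": [
    {"jaw": -0.2, "tx": 0, "ty": 0, "tz": 0, "wx": 0, "wy": 0, "wz": 0},
    {"jaw": 0.1, "tx": 0, "ty": 0, "tz": 0, "wx": 0, "wy": 0, "wz": 0},
    {"jaw": 0.1, "tx": 0, "ty": 0, "tz": 0, "wx": 0, "wy": 0, "wz": 0},
    {"jaw": 0.1, "tx": 0, "ty": 0, "tz": 0, "wx": 0, "wy": 0, "wz": 0},
    {"jaw": 0.1, "tx": 0, "ty": 0, "tz": 0, "wx": 0, "wy": 0, "wz": 0},
    {"jaw": 0.1, "tx": 0, "ty": 0, "tz": -1, "wx": 0, "wy": 0, "wz": 0},
    {"jaw": 0.1, "tx": 0, "ty": 0, "tz": -1, "wx": 0, "wy": 0, "wz": 0},
    {"jaw": 0.1, "tx": 0, "ty": 0, "tz": -1.5, "wx": 0, "wy": 0, "wz": 0},
    {"jaw": 0.1, "tx": 0, "ty": 0, "tz": -1.5, "wx": 0, "wy": 0, "wz": 0},
    {"jaw": 0.1, "tx": 0, "ty": 0, "tz": 0, "wx": 0, "wy": 0, "wz": 0},
    {"jaw": 0.1, "tx": 0, "ty": 0, "tz": 0, "wx": 0, "wy": 0, "wz": 0}
  ]
}}

```text
clock: 11.38
tcp_pos: [0.3192, 0.2212, 0.2618]
orientation: [0.287, -0.397, 0.851, -0.187]
wrist_force: [-0.9, -0.1, -1.3]
finger_gap: 0.0469
```

```bash
python3 - <<'E'
from h import *
from workcell import get_state,eyes
s=get_state();print(s['clock'],s['joint_pos'].round(3),s['finger_gap'],s['wrist_force'],s['tcp_pos'])
g=hw([-.092,0,.093]);o=RH@OUT
c=eyes.calibration('wrist');im=eyes.read_camera('wrist')
for d in (0,11,15,16):print(d,'end',proj(c,g+o*(.011+d/1000)).round(1))
print('mouth',proj(c,hw([-.075,0,.072])).round(1))
cv2.imwrite('pics/j_w.png',im)
for k in (-58,0,65,90): print(k,rel(s,hw([0,.050,.084+.173+.06]),Rt(k,0)))
E
```

```text
11.375 [ 0.531 -0.127 -0.978  0.137 -0.412 -0.468] 0.046863089167932824 [-0.88584785 -0.07192221 -1.27940973] [0.31922638 0.22118574 0.26175477]
0 end [258.6 219.9]
11 end [258.5 226.9]
15 end [258.4 229.7]
16 end [258.4 230.4]
mouth [259.5 200.2]
-58 (array([-15.71, -15.55,  10.87]), array([-34.1,  21.1,  -0.2]))
0 (array([-15.71, -15.55,  10.87]), array([-20.4,  36.5,  55.3]))
65 (array([-15.71, -15.55,  10.87]), array([  2.8,  48.5, 116.8]))
90 (array([-15.71, -15.55,  10.87]), array([ 14.5,  51.1, 140. ]))
```

View pics/j_w.png

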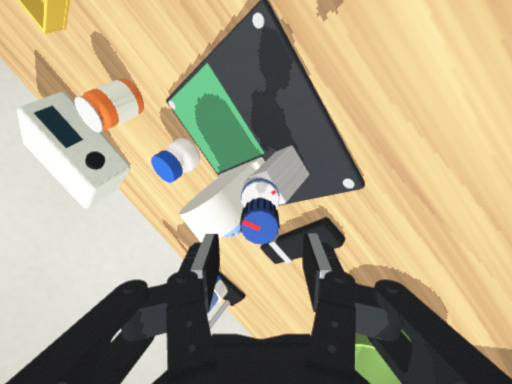

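The red mark stays turned by 123° and the end face sits at about (261,230), where it should be for 15–16 mm out (230). The screw is held. Now I plan the route to the push start.

```bash
python3 - <<'E'
from h import *
from workcell import get_state
s=get_state();p0,R0=cur(s)
print('up10cm in tool',(R0.T@[0,0,10.]).round(2))
print('rot',rel(s,p0,Rt(0,0)))
p1=p0+[0,0,.1]
R1=Rt(0,0)
for n,w in (('above',[0,.060,.33]),('start',[0,.060,.261])): print(n,(R1.T@(hw(w)-p1)*100).round(2),hw(w))
E
```

```text
up10cm in tool [-3.4  -5.46 -7.66]
rot (array([0., 0., 0.]), array([-20.4,  36.4,  55.3]))
above [-23.48   6.     3.15] [0.55995993 0.24895618 0.33      ]
start [-23.48   6.    10.05] [0.55995993 0.24895618 0.261     ]
```

Request:
{"name": "carry_out", "arguments": {
  "motion": [
    {"jaw": 0.1, "tx": -1.7, "ty": -2.73, "tz": -3.83, "wx": 0, "wy": 0, "wz": 0},
    {"jaw": 0.1, "tx": -1.7, "ty": -2.73, "tz": -3.83, "wx": 0, "wy": 0, "wz": 0},
    {"jaw": -0.5, "tx": 0, "ty": 0, "tz": 0, "wx": -2.9, "wy": 5.2, "wz": 7.9},
    {"jaw": -1, "tx": 0, "ty": 0, "tz": 0, "wx": -2.9, "wy": 5.2, "wz": 7.9},
    {"jaw": -1, "tx": 0, "ty": 0, "tz": 0, "wx": -2.9, "wy": 5.2, "wz": 7.9},
    {"jaw": -1, "tx": 0, "ty": 0, "tz": 0, "wx": -2.9, "wy": 5.2, "wz": 7.9},
    {"jaw": -1, "tx": 0, "ty": 0, "tz": 0, "wx": -2.9, "wy": 5.2, "wz": 7.9},
    {"jaw": -1, "tx": 0, "ty": 0, "tz": 0, "wx": -2.9, "wy": 5.2, "wz": 7.9},
    {"jaw": -1, "tx": 0, "ty": 0, "tz": 0, "wx": -2.9, "wy": 5.2, "wz": 7.9},
    {"jaw": -1, "tx": 0, "ty": 0, "tz": 0, "wx": 0, "wy": 0, "wz": 0},
    {"jaw": -1, "tx": 0, "ty": 0, "tz": 0, "wx": 0, "wy": 0, "wz": 0}
  ],
  "force": 40
}}

```text
clock: 12.8
tcp_pos: [0.3194, 0.221, 0.3611]
orientation: [0.001, 0.067, 0.998, -0.001]
wrist_force: [0.2, -0.4, -0.7]
finger_gap: 0.0003
```

```bash
python3 - <<'E'
from h import *
from workcell import get_state
s=get_state();print(s['clock'],s['joint_pos'].round(3),s['finger_gap'],s['tcp_pos'])
for w in ([0,.060,.33],[0,.060,.261]):print(rel(s,hw(w),Rt(0,0)))
E
```

```text
12.8 [ 0.399 -0.028 -0.465  1.133 -0.003  0.532] 0.0002574911525465288 [0.31942402 0.2210314  0.36113444]
(array([-23.46,   5.97,   3.14]), array([-0.1,  0.1,  0.1]))
(array([-23.45,   5.98,  10.04]), array([-0.1,  0.1,  0.1]))
```

Request:
{"name": "carry_out", "arguments": {
  "motion": [
    {"jaw": -1, "tx": -4.7, "ty": 1.2, "tz": 0, "wx": 0, "wy": 0, "wz": 0},
    {"jaw": -1, "tx": -4.7, "ty": 1.2, "tz": 0, "wx": 0, "wy": 0, "wz": 0},
    {"jaw": -1, "tx": -4.7, "ty": 1.2, "tz": 0, "wx": 0, "wy": 0, "wz": 0},
    {"jaw": -1, "tx": -4.7, "ty": 1.2, "tz": 0, "wx": 0, "wy": 0, "wz": 0},
    {"jaw": -1, "tx": -4.7, "ty": 1.2, "tz": 0, "wx": 0, "wy": 0, "wz": 0},
    {"jaw": -1, "tx": 0, "ty": 0, "tz": 3.3, "wx": 0, "wy": 0, "wz": 0},
    {"jaw": -1, "tx": 0, "ty": 0, "tz": 3.3, "wx": 0, "wy": 0, "wz": 0},
    {"jaw": -1, "tx": 0, "ty": 0, "tz": 3.4, "wx": 0, "wy": 0, "wz": 0},
    {"jaw": -1, "tx": 0, "ty": 0, "tz": 0, "wx": 0, "wy": 0, "wz": 0},
    {"jaw": -1, "tx": 0, "ty": 0, "tz": 0, "wx": 0, "wy": 0, "wz": 0}
  ]
}}

```text
clock: 14.05
tcp_pos: [0.5604, 0.2492, 0.2629]
orientation: [0.001, 0.067, 0.998, -0.0]
wrist_force: [0.0, 0.6, 0.4]
finger_gap: -0.0003
```

```bash
python3 - <<'E'
from h import *
from workcell import get_state,eyes
s=get_state();print(s['clock'],s['joint_pos'].round(3),s['wrist_force'],toh(s['tcp_pos']))
a=cv2.resize(eyes.read_camera('scene')[150:280,225:365],(400,371));b=cv2.resize(eyes.read_camera('side')[150:280,165:305],(400,371))
cv2.imwrite('pics/k.png',np.hstack([a,b]))
E
```

```text
14.05 [ 0.288  0.459 -0.093  1.016 -0.002  0.422] [1.71244203e-04 5.81473824e-01 4.37661392e-01] [0.00045305 0.06029975 0.26291041]
```

View pics/k.png

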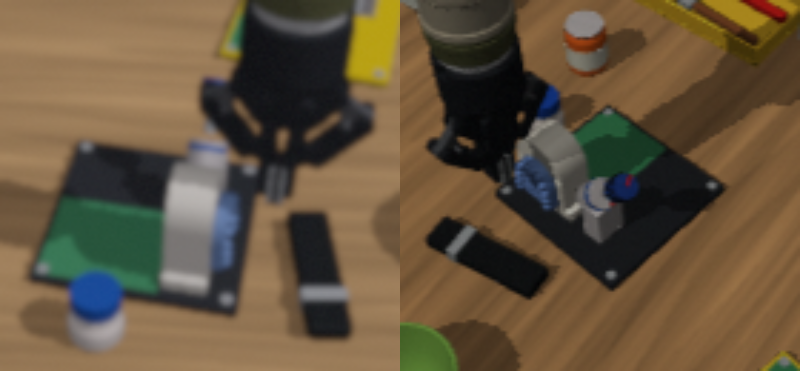

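The fingers hang closed on the cast's toothed side, beside its bare top. The screw is visibly out at (625,185) in the right half. I push slowly to −y.

Request:
{"name": "carry_out", "arguments": {
  "motion": [
    {"jaw": -1, "tx": 0, "ty": -1, "tz": 0.3, "wx": 0, "wy": 0, "wz": 0},
    {"jaw": -1, "tx": 0, "ty": -1, "tz": 0, "wx": 0, "wy": 0, "wz": 0},
    {"jaw": -1, "tx": 0, "ty": -1, "tz": 0, "wx": 0, "wy": 0, "wz": 0},
    {"jaw": -1, "tx": 0, "ty": -0.8, "tz": 0, "wx": 0, "wy": 0, "wz": 0},
    {"jaw": -1, "tx": 0, "ty": -0.8, "tz": 0, "wx": 0, "wy": 0, "wz": 0},
    {"jaw": -1, "tx": 0, "ty": -0.8, "tz": 0, "wx": 0, "wy": 0, "wz": 0},
    {"jaw": -1, "tx": 0, "ty": 0, "tz": 0, "wx": 0, "wy": 0, "wz": 0}
  ]
}}

```text
clock: 15.02
tcp_pos: [0.5533, 0.1955, 0.261]
orientation: [0.002, 0.067, 0.998, 0.001]
wrist_force: [-2.0, 4.8, 9.8]
finger_gap: -0.0003
```

```bash
python3 - <<'E'
from h import *
from workcell import get_state,eyes
s=get_state();print(s['clock'],s['joint_pos'].round(3),s['wrist_force'],toh(s['tcp_pos']))
a=cv2.resize(eyes.read_camera('scene')[150:280,225:365],(400,371));b=cv2.resize(eyes.read_camera('side')[150:280,165:305],(400,371))
cv2.imwrite('pics/l.png',np.hstack([a,b]))
E
```

```text
15.025 [ 0.203  0.413 -0.172  0.982  0.001  0.337] [-2.02893826  4.84665217  9.82920968] [0.00058027 0.00617891 0.26099552]
```

View pics/l.png

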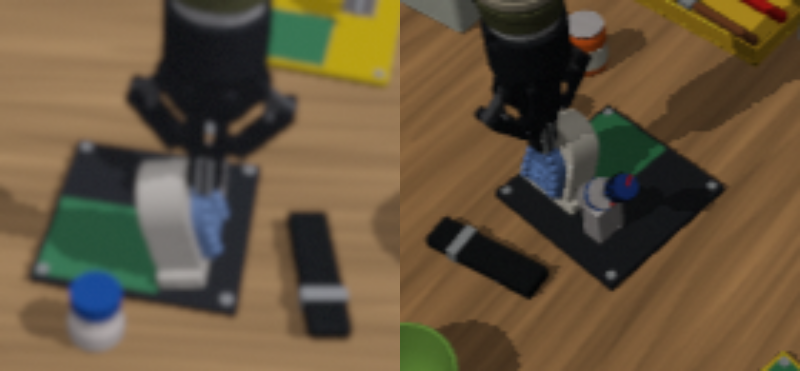

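The cast is tipping by about 15–20°. The fingertip is getting an upward push from the rising gum, so I continue with a slight rise.

Request:
{"name": "carry_out", "arguments": {
  "motion": [
    {"jaw": -1, "tx": 0, "ty": -0.6, "tz": -0.3, "wx": 0, "wy": 0, "wz": 0},
    {"jaw": -1, "tx": 0, "ty": -0.8, "tz": -0.2, "wx": 0, "wy": 0, "wz": 0},
    {"jaw": -1, "tx": 0, "ty": -0.8, "tz": -0.1, "wx": 0, "wy": 0, "wz": 0},
    {"jaw": -1, "tx": 0, "ty": -0.8, "tz": 0, "wx": 0, "wy": 0, "wz": 0},
    {"jaw": -1, "tx": 0, "ty": 0, "tz": 0, "wx": 0, "wy": 0, "wz": 0}
  ]
}}

```text
clock: 15.75
tcp_pos: [0.549, 0.1645, 0.2655]
orientation: [0.001, 0.068, 0.998, -0.001]
wrist_force: [-1.9, -1.4, 6.2]
finger_gap: -0.0
```

```bash
python3 - <<'E'
from h import *
from workcell import get_state,eyes
s=get_state();print(s['clock'],s['joint_pos'].round(3),s['wrist_force'],toh(s['tcp_pos']))
a=cv2.resize(eyes.read_camera('scene')[150:280,225:365],(400,371));b=cv2.resize(eyes.read_camera('side')[150:280,165:305],(400,371))
cv2.imwrite('pics/m.png',np.hstack([a,b]))
E
```

```text
15.75 [ 0.152  0.387 -0.201  0.982 -0.002  0.288] [-1.88912591 -1.38086462  6.19050474] [ 0.00048765 -0.02514863  0.26554829]
```

View pics/m.png

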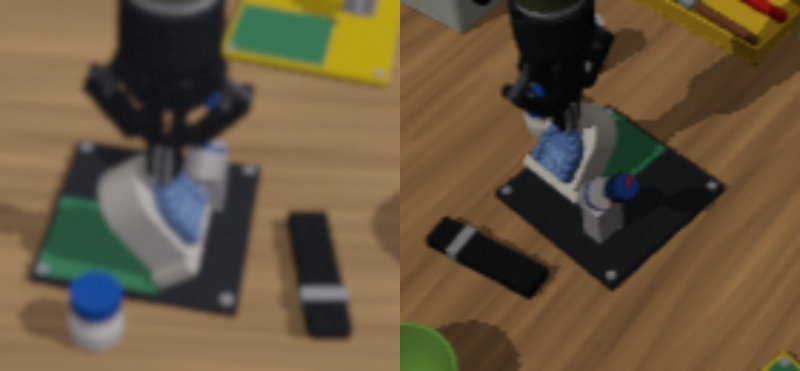

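Now at about 40–45° and past balance. I continue, following it outward.

Request:
{"name": "carry_out", "arguments": {
  "motion": [
    {"jaw": -1, "tx": 0, "ty": -0.8, "tz": 0.1, "wx": 0, "wy": 0, "wz": 0},
    {"jaw": -1, "tx": 0, "ty": -0.8, "tz": 0.2, "wx": 0, "wy": 0, "wz": 0},
    {"jaw": -1, "tx": 0, "ty": -0.8, "tz": 0.3, "wx": 0, "wy": 0, "wz": 0},
    {"jaw": -1, "tx": 0, "ty": 0, "tz": 0, "wx": 0, "wy": 0, "wz": 0}
  ]
}}

```text
clock: 16.35
tcp_pos: [0.5457, 0.1399, 0.2602]
orientation: [0.001, 0.068, 0.998, -0.002]
wrist_force: [-3.5, -5.1, 12.1]
finger_gap: 0.0001
```

```bash
python3 - <<'E'
from h import *
from workcell import get_state,eyes
s=get_state();print(s['clock'],s['joint_pos'].round(3),s['wrist_force'],toh(s['tcp_pos']))
a=cv2.resize(eyes.read_camera('scene')[150:280,225:365],(400,371));b=cv2.resize(eyes.read_camera('side')[150:280,165:305],(400,371))
cv2.imwrite('pics/n.png',np.hstack([a,b]))
E
```

```text
16.35 [ 0.11   0.374 -0.234  0.961 -0.005  0.247] [-3.50913182 -5.07823507 12.13631309] [ 0.0004897  -0.04995499  0.26018878]
```

View pics/n.png

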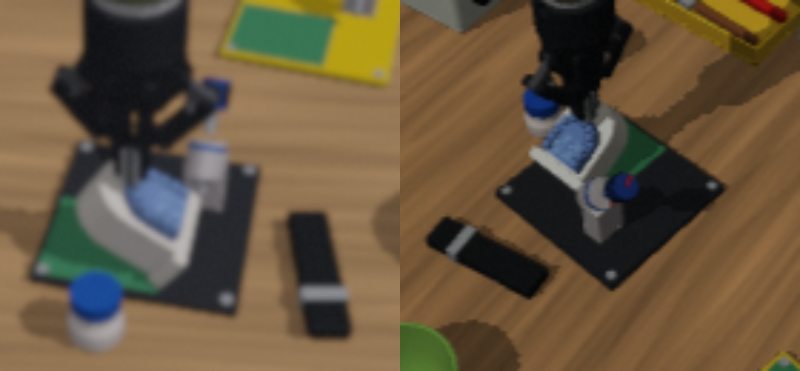

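It is well past balance, at about 55°, and the fingertip is only bearing on its face. I lift the finger clear so that it settles.

Request:
{"name": "carry_out", "arguments": {
  "motion": [
    {"jaw": -1, "tx": 0, "ty": -0.3, "tz": -0.5, "wx": 0, "wy": 0, "wz": 0},
    {"jaw": -1, "tx": 0, "ty": -0.3, "tz": -0.8, "wx": 0, "wy": 0, "wz": 0},
    {"jaw": -1, "tx": 0, "ty": 0, "tz": -1.5, "wx": 0, "wy": 0, "wz": 0},
    {"jaw": -1, "tx": 0, "ty": 0, "tz": -2, "wx": 0, "wy": 0, "wz": 0},
    {"jaw": -1, "tx": 0, "ty": 0, "tz": -2, "wx": 0, "wy": 0, "wz": 0},
    {"jaw": -1, "tx": 0, "ty": 0, "tz": 0, "wx": 0, "wy": 0, "wz": 0}
  ]
}}

```text
clock: 17.2
tcp_pos: [0.5456, 0.1361, 0.329]
orientation: [0.002, 0.067, 0.998, -0.0]
wrist_force: [0.5, 0.3, 0.4]
finger_gap: 0.0002
```

```bash
python3 - <<'E'
from h import *
from workcell import get_state,eyes
s=get_state();print(s['clock'],s['joint_pos'].round(3),s['wrist_force'],toh(s['tcp_pos']))
a=cv2.resize(eyes.read_camera('scene')[150:280,225:365],(400,371));b=cv2.resize(eyes.read_camera('side')[150:280,165:305],(400,371))
cv2.imwrite('pics/o.png',np.hstack([a,b]))
E
```

```text
17.2 [ 1.020e-01  3.190e-01 -1.330e-01  1.113e+00 -1.000e-03  2.370e-01] [0.45204105 0.28642605 0.35314145] [ 0.00092921 -0.0537311   0.32903537]
```

View pics/o.png

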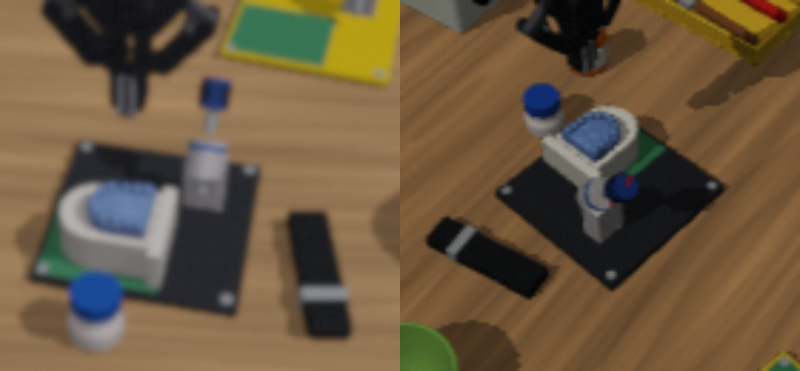

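The cast lies on its back with the teeth up, at (120,230) in the scene half and (595,145) in the side half. I measure its place with both views.

```bash
python3 - <<'E'
from h import *
from workcell import eyes
a=eyes.read_camera('scene');b=eyes.read_camera('side')
cv2.imwrite('pics/p_s.png',a);cv2.imwrite('pics/p_d.png',b)
A=cv2.resize(a[205:260,235:305],None,fx=6,fy=6,interpolation=cv2.INTER_CUBIC);B=cv2.resize(b[175:235,205:265],None,fx=6,fy=5.5,interpolation=cv2.INTER_CUBIC)
cv2.imwrite('pics/p.png',np.hstack([A,B[:330]]));print(A.shape,B.shape)
cs,cd=eyes.calibration('scene'),eyes.calibration('side')
# predicted outline if cast lies at x=0,y=-18 pivot : foot-side bottom/top corners
for n,p in (('footTop-x',[-.04,-.018,.046]),('footTop+x',[.04,-.018,.046]),('footBot+x',[.04,-.018,.01]),('top',[0,-.108,.046]),('mid',[0,-.063,.046])):
    print(n,proj(cs,hw(p)).round(1),proj(cd,hw(p)).round(1))
E
```

```text
(330, 420, 3) (330, 360, 3)
footTop-x [286.9 215.6] [232.2 213. ]
footTop+x [280.9 239.8] [213.5 198.8]
footBot+x [280.4 250.7] [214.7 206.5]
top [245.9 221.4] [244. 189.]
mid [264.8 224.3] [233.6 197.2]
```

View pics/p.png

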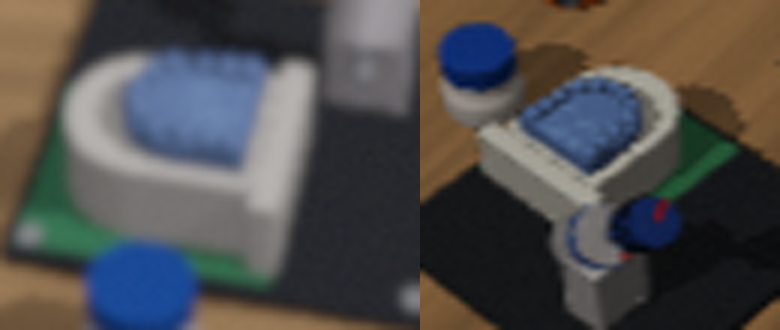

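```bash
python3 - <<'E'
from h import *
from workcell import eyes,env,get_state
cs,cd=eyes.calibration('scene'),eyes.calibration('side')
def kn(f,roi):
    im=cv2.imread(f);x,y,w,h=roi;m=cv2.inRange(cv2.cvtColor(im[y:y+h,x:x+w],cv2.COLOR_BGR2HSV),(105,130,20),(130,255,255))
    k,l,st,ce=cv2.connectedComponentsWithStats(m);i=1+np.argmax(st[1:,4]);return ce[i]+[x,y],st[i,4]
for n in ('a','p'):
    fs,fd=('pics/a_scene.png','pics/a_side.png') if n=='a' else ('pics/p_s.png','pics/p_d.png')
    a=kn(fs,(285,170,30,30))
    b=kn(fd,(230,203,30,25)); X=tri(cs,a[0],cd,b[0]); print(n,a,b,X.round(4),'out mm',((toh(X)-[-.092,0,.093])@OUT*1000).round(1))
s=get_state();print(s['clock'],s['wrist_force'])
E
```

```text
a (array([299.05357143, 188.67857143]), np.int32(56)) (array([240.09210526, 215.85526316]), np.int32(76)) [0.4617 0.2014 0.0917] out mm -1.7
p (array([299.83333333, 182.61111111]), np.int32(54)) (array([242.35365854, 215.54878049]), np.int32(82)) [0.4519 0.2029 0.1022] out mm 12.8
17.4 [-0.15569371 -1.03437107  0.10623283]
```

Triangulated, the knob moved out by 14.5 mm from its start, so it stays backed out. The cast is in place and the arm is clear. Handing in.

```bash
python3 -c "
from workcell import env
print(env.hand_in())"
```

```text
the job is handed in; nothing more can be done
None
```

The screw is backed out and the cast lies on its flat back on the green pad with its teeth up. I handed the job in at about 17 s of the 54 s; hand-in gives no verdict.

**What I did**
- **Finding the holder:** I found the black holder by triangulating its four bolts, and the knob position agreed with the text to about 2 mm.
- **Unscrewing:** I gripped the blue knob along its axis and pulled it 16 mm against about 12 N of spring. I then turned it 123° anticlockwise in one grip and let go.
- **Tipping:** I pushed the cast's bare top towards −y with closed fingers until it was well past balance, then lifted clear so it settled.

**Last checks**
- **Screw:** The knob stands about 14.5 mm farther out than at the start, against 15 mm nominal at the stop. Its red mark was still turned by 123° just after I let go.
- **Cast:** The two foot corners I checked, one in each view, lie within about 1.5 pixels of where a cast lying at x = 0, y = −63 mm should show.
- **Surroundings:** The arm was touching nothing. I did not measure the other things on the bench. The jar, case and can show no visible shift in the last pictures; the bowl, tray tools and old cast were not looked at again.

**Oddities**
- The gripper read 23.4 mm on a knob of 25 to 27 mm.
- The fingertip bore on the cast's face with about 12 N until I lifted it off.

No check failed.

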